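Put the shoe-care kit back in its trays

ROBOT

A 7-joint arm with a two-finger parallel gripper is mounted at the origin on the work surface. World frame = base frame: x ahead of the robot, y to its left, z up, the work surface at z = 0. Lengths are in m, angles in rad, forces in N, time in s.
With the tool pointing down it reaches from about 0.4 to 0.875 m from the base axis. Payload 19.3 kg.
Tool frame: the origin (TCP) lies at the very end of the fingers, on their centre line; the grasp point (between the pads) lies 19 mm behind it; z points along the fingers, y is the line along which they close (so a half turn about z gives the same grasp; the last joint's range is limited). The gripper opens to 85 mm and grips with 20 to 120 N. Pads are 22 mm wide; open, the fingers measure 114 mm over their backs; the gripper's body (76 mm by 85 mm) begins 54 mm behind the grasp point. The pads swing forward as they close: fully open they stand 13 mm farther back than shut.
Start: joints at [-1.263, 0.521, -0.036, 1.599, 0.021, 1.021, -0.113], TCP at [0.231, 0.581, 0.231] pointing down, gripper open.
Joint ranges: [-2.91, 2.91], [-0.3, 2.13], [-1.5, 1.42], [0.17, 2.43], [-1.26, 4.41], [0.16, 1.93], [-2.52, 2.52]. Speed limits (rad/s): [1.89, 1.89, 2.39, 2.39, 3.01, 3.01, 3.01].

INTERFACE

Orientations are given as [roll, pitch, yaw] about the fixed x, y, z axes, in that order (R = Rz(yaw) Ry(pitch) Rx(roll)).
In Python, from workcell import bot gives the robot as it stands.
- The arm moves only by the tool carry_out, never from a script. Its argument "rows" is a list that holds one entry, the list of rows, each a list of 4 numbers: the shift along the tool's x, y, z in m, then the turn about the tool's z in degrees. In form: [[[x, y, z, twist], ...]]. A call has 1 to 12 rows; each row is the pose to reach, as a shift and turn from the pose commanded when the call began, along the tool's axes at that moment; what a row does not reach only later rows make up. A row lasts 1/12 s, in which the tool goes at most 41.7 mm and 7.16 degrees, less where a joint would pass 70% of its speed; a pose out of reach is approached as far as the arm can. A call with a gripper value outside its range is refused whole. "grip" is the finger opening in m, from 0 to 0.0854, set as the call begins (left out, the last holds). The fingers move at their own pace and stop on an object; "grip_force" is the grip in N (left out, the last holds). Time passes only in rows, so rows that repeat a pose let the fingers close. It gives the time, the measured TCP pose, the force, the opening and the grip force at its end, in the units of the state.
- bot.observe(): the state, without advancing time (a new reading comes with each control period).
- bot.grab_frame(name): name is "side" or "top"; returns a dict with "pixels" (384x512x3 uint8, red, green, blue), "K" (3x3 intrinsics, pixels), "k1" (the pictures are not rectified: a ray, as slopes to the right and down, at radius r is drawn at 1 + k1 r^2 times it, then the intrinsics apply), "pose" (4x4, takes a point from camera to world coordinates). Camera axes: x right, y down, z forward; pixel columns grow to the right and rows downward; lengths in m; the calibration is good to about 2 mm. A picture is of the moment at which its call begins. There is no depth.
- bot.job_done(): hands the job in; it is judged then, once.
Trained networks look in a picture, given as the dict that the camera call returned (one of the last four; its "shot" number tells which), for a name from the list of things; names that differ only in an ending like _2 or _b are one class to them, and where a whole thing is asked for, a point or a joint stands for the part that bears it (a point fixed in the world has none). Each returns a list of dicts, best first, with "conf" (0 to 1); they miss things now and then, are a little off and sometimes report something else, mostly with a low value. They report only what shows in the picture. A call takes as long as a camera call. They do not tell look-alikes from the thing itself.
- bot.look_for(picture, label): "position" ([column, row] in pixels, amid what is visible of it).
- bot.regions_of(picture, label): "region" (384x512 bool, what is visible of it) and "position" ([column, row] in pixels, amid what is visible of it).
- bot.spot_point(picture, label): "position" ([column, row] in pixels: a listed point, or the origin of a listed thing).
The state is a dict: "clock": time; "qpos": joint angles; "qd": joint speeds; "joint_efforts": joint torques, N m; "position": TCP position; "tool_rot": TCP orientation; "force": force on the tool from outside, world axes, zero at the start; "moment": the same for the moment, N m; "grip_width": finger opening in m; "finger_force": force on a finger pad.
Only numpy, scipy, OpenCV 4.12 (cv2) and the standard library are available. Lean on these libraries where they do the work, as an engineer would, in place of code of your own. Each camera call takes 0.05 s, during which the arm holds its last target. There are 200 camera calls.

TASK

The shoes are polished, so put the kit back in its organiser: the large shine brush in the long rectangular tray, the small brush in the short rectangular tray, the flat polish tin in the wide round dish and the cream jar in the small round dish. Each must lie flat on the floor of its own tray as it stands now (bristles down, lids up); set them down, do not let them fall. Leave the glasses case and the shoe horn where they lie.

Things in the scene. Friction and masses are not known exactly. Their poses are not given: they have to be found in the camera images.
- shine_brush: Large horsehair shoe brush, bristles down: an oval wooden back (128 long x 48 wide, straight sides and half-round ends) from 22 to 44 mm above its underside, over a dark block of bristles about 116 x 38 mm, 22 mm high. 0.10 to 0.19 kg. Origin: centre of the underside (bristle tips). x along its length, y across, z up.
- daub_brush: Small shoe brush of the same make, bristles down: an oval wooden back (84 long x 32 wide) from 20 to 38 mm above its underside, over dark bristles about 72 x 22 mm, 20 mm high. 0.045 to 0.08 kg. Origin: centre of the underside. x along its length, y across, z up.
- polish_tin: Flat round dark-grey polish tin with a brass band and a steel ring on the lid, 66 mm diameter, 27 mm high, 0.08 to 0.15 kg, standing lid up. Origin: centre of the underside, z up.
- cream_jar: Round jar of shoe cream, white glass with a ribbed black screw lid (lid from 31 mm up), 48 mm diameter, 50 mm high, 0.11 to 0.2 kg, standing lid up. Origin: centre of the underside, z up.
- long_tray: Long rectangular pale wooden tray with a cork floor, for the large brush: inside 142 x 64 mm, outside 152 x 74 mm. Floor 5 mm above the surface, rim 13 mm above the surface, walls 5 mm thick; a gripper holding something in it must keep its fingertips above the rim. Does not move. Origin: centre of its underside, on the work surface. x along its length, z up.
- short_tray: Short rectangular pale wooden tray with a cork floor, for the small brush: inside 98 x 46 mm, outside 108 x 56 mm. Floor 5 mm above the surface, rim 13 mm above the surface, walls 5 mm thick; a gripper holding something in it must keep its fingertips above the rim. Does not move. Origin: centre of its underside. x along its length, z up.
- wide_dish: Wide round pale wooden dish with a cork floor, for the tin: inside 88 mm diameter, outside 98 mm. Floor 5 mm above the surface, rim 13 mm above the surface, walls 5 mm thick; a gripper holding something in it must keep its fingertips above the rim. Does not move. Origin: centre of its underside, z up.
- small_dish: Small round pale wooden dish with a cork floor, for the jar: inside 70 mm diameter, outside 80 mm. Floor 5 mm above the surface, rim 13 mm above the surface, walls 5 mm thick; a gripper holding something in it must keep its fingertips above the rim. Does not move. Origin: centre of its underside, z up.
- glasses_case: Black hard glasses case, an oval 158 x 60 mm, 41 mm high, loose: to be left alone. Origin: centre of the underside, x along its length.
- shoe_horn: Polished steel shoe horn lying hollow side down, 156 long x 38 mm wide, 13 mm high, loose: to be left alone. Origin: centre of the underside, x along its length.
Mind the look-alikes: they are no part of the job. What is shaped like the long_tray but red is not meant. Several things look just like the polish_tin: the one meant starts nearest to the robot's base.

How it is judged:
By the outcome, as a careful person would: the job done as asked, in the order asked, and still so for the second after the job is handed in, with the robot touching nothing.
It also fails if it takes over 112 s, if anything falls off the work surface, if the arm or the gripper's body presses on something with over 40 N, if the wrist force passes 120 N, or if a joint passes its speed limit or range.

## Working session

There is one attempt and no reset: what is moved stays moved. The work goes in short steps, Python scripts to look and compute and a tool call to move; the robot and the scene stay as the last step left them, time stands still between calls to the robot, and variables do not carry over. Pictures are saved under pics/ and viewed, at most 14 in all, crops included, and the job is handed in when it is done.

Besides the shell and the picture viewer there is one more tool, called after "Request:" as name(argument=value, ...) on one line, values as JSON. carry_out: Moves the arm, as the interface text tells. Its arguments: {"type":"object","properties":{"rows":{"type":"array","items":{"type":"array","items":{"type":"array","items":{"type":"number"}}}},"grip":{"type":"number"},"grip_force":{"type":"number"}},"required":["rows"]}

```bash
ls; mkdir -p pics; python3 - <<'E'
from workcell import bot
import cv2,numpy as np
print(bot.observe())
for n in ("top","side"):
    f=bot.grab_frame(n); cv2.imwrite(f"pics/{n}0.png",cv2.resize(f["pixels"][:,:,::-1],(768,576)))
    print(n,f["K"],f["k1"],f["pose"])
    for l in ["shine_brush","daub_brush","polish_tin","cream_jar","long_tray","short_tray","wide_dish","small_dish","glasses_case","shoe_horn"]:
        print(l,[(np.round(d["position"],1).tolist(),round(d["conf"],2)) for d in bot.look_for(f,l)][:5])
E
```

```text
pics
{'clock': 0.0, 'qpos': array([-1.26319517,  0.52201926, -0.03632986,  1.60000912,  0.02119252,
        1.02109449, -0.11280385]), 'qd': array([ 0.00194385, -0.00189679,  0.00051788, -0.00176592,  0.00161676,
        0.00066176, -0.0010399 ]), 'joint_efforts': array([ 2.66992163e-05, -9.27098250e+01,  1.98014461e+00, -3.69925725e+01,
        1.79141562e-02,  8.20220739e-03, -4.70246800e-05]), 'position': array([0.2304543 , 0.58059495, 0.23072203]), 'tool_rot': array([-3.14044956e+00,  7.43216853e-05,  2.76377596e+00]), 'force': array([0.33804758, 0.03519268, 0.44888438]), 'moment': array([-0.03564495,  0.0252725 ,  0.01345587]), 'finger_force': 0.0, 'grip_width': 0.08567868245050005}
top [[485.908482     0.         255.11793871]
 [  0.         485.908482   193.35518761]
 [  0.           0.           1.        ]] -0.03086232890028667 [[ 7.70023469e-03 -9.95498229e-01  9.44668367e-02  3.48389904e-01]
 [-9.99970092e-01 -7.73396698e-03  9.03986408e-06 -9.30064105e-03]
 [ 7.21604227e-04 -9.44640810e-02 -9.95528009e-01  1.46351282e+00]
 [ 0.00000000e+00  0.00000000e+00  0.00000000e+00 
[... 655 characters left out ...]
 [  0.           0.           1.        ]] -0.0920745327146521 [[ 0.96714231 -0.15168273  0.20402964  0.18023297]
 [-0.25325065 -0.5042101   0.82561267 -1.09529467]
 [-0.02235738 -0.85015558 -0.52605668  0.71833431]
 [ 0.          0.          0.          1.        ]]
shine_brush [([249.4, 181.3], 0.88)]
daub_brush [([228.4, 160.5], 0.75)]
polish_tin [([344.2, 266.0], 0.91), ([296.0, 284.7], 0.77)]
cream_jar [([232.1, 136.8], 0.58)]
long_tray [([332.4, 197.3], 0.72), ([206.2, 267.2], 0.72), ([266.7, 207.7], 0.55)]
short_tray [([272.3, 244.2], 0.63)]
wide_dish [([301.2, 151.0], 0.73)]
small_dish [([316.6, 177.3], 0.56), ([230.5, 134.6], 0.21)]
glasses_case []
shoe_horn [([264.8, 207.5], 0.57)]
```

View pics/top0.png

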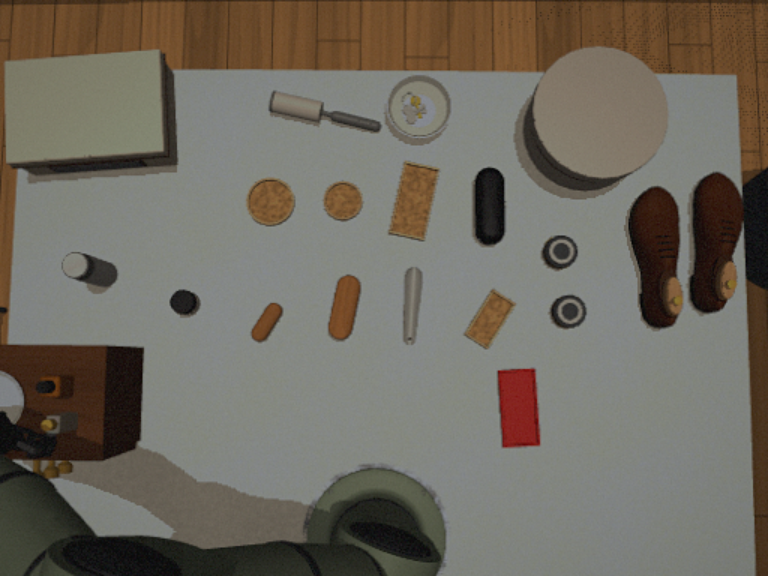

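View pics/side0.png

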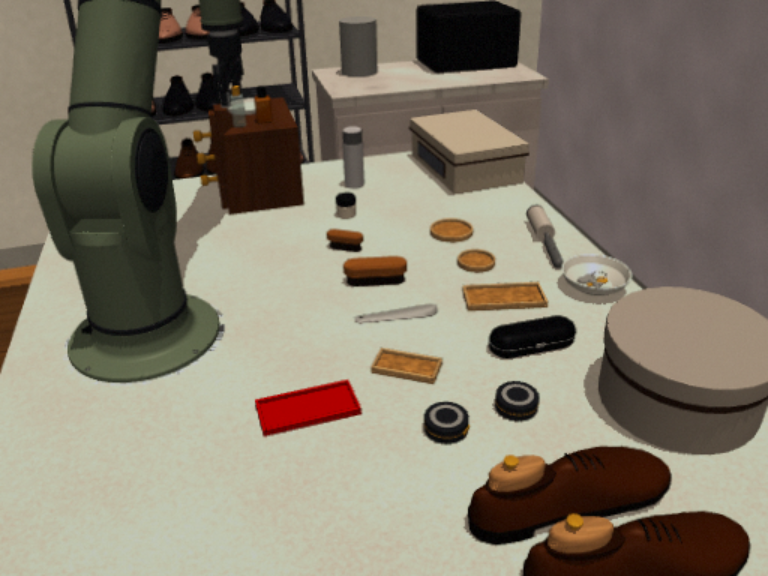

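The tin candidates are at top pixels (378,206) and (372,166), and the lower one looks nearer the base. For the long tray, the pale one at (275,131) is meant; the red one at (344,273) is a decoy. There is only one jar (122,200), one large brush (231,204) and one small brush (177,215). Next I fit poses in both cameras.

```bash
cat > h.py <<'E'
import numpy as np,cv2
from scipy.optimize import least_squares
from workcell import bot
def proj(f,P):
    T=np.linalg.inv(f["pose"]);p=P@T[:3,:3].T+T[:3,3];s=p[:,:2]/p[:,2:]
    s=s*(1+f["k1"]*(s**2).sum(1,keepdims=True));return s@f["K"][:2,:2].T+f["K"][:2,2]
def ray(f,px,z):
    s=(np.array(px)-f["K"][:2,2])/f["K"][0,0];u=s.copy()
    for _ in range(9):u=s/(1+f["k1"]*(u@u))
    d=f["pose"][:3,:3]@np.r_[u,1];o=f["pose"][:3,3];return (o+d*(z-o[2])/d[2])[:2]
def stad(L,W):
    a=np.linspace(-np.pi/2,np.pi/2,20);r=W/2;c=np.c_[r*np.cos(a)+L/2-r,r*np.sin(a)];return np.r_[c,-c]
def rect(L,W):return np.array([[1,1],[-1,1],[-1,-1],[1,-1]])*[L/2,W/2]
def solid(*ls):return np.vstack([np.c_[o,np.full(len(o),z)] for o,z in ls])
M={"shine_brush":solid((stad(.128,.048),.044),(stad(.128,.048),.022),(rect(.116,.038),0)),
"daub_brush":solid((stad(.084,.032),.038),(stad(.084,.032),.02),(rect(.072,.022),0)),
"polish_tin":solid((stad(.066,.066),.027),(stad(.066,.066),0)),
"cream_jar":solid((stad(.048,.048),.05),(stad(.048,.048),0)),
"long_tray":solid((rect(.152,.074),.013),(rect(.152,.074),0)),
"short_tray":solid((rect(.108,.056),.013),(rect(.108,.056),0)),
"wide_dish":solid((stad(.098,.098),.013),(stad(.098,.098),0)),
"small_dish":solid((stad(.08,.08),.013),(stad(.08,.08),0)),
"glasses_case":solid((stad(.158,.06),.041),(stad(.158,.06),0)),
"shoe_horn":solid((stad(.156,.038),.013),(stad(.156,.038),0))}
def mom(c):
    m=cv2.moments(c);cx,cy=m["m10"]/m["m00"],m["m01"]/m["m00"]
    q=np.array([m["mu20"]-m["mu02"],2*m["mu11"]])/(m["mu20"]+m["mu02"]);return np.r_[cx,cy,q*20]
def obs(f,l,near):
    best=None
    for d in bot.regions_of(f,l):
        r=d["region"].astype(np.uint8);cs,_=cv2.findContours(r,cv2.RETR_EXTERNAL,cv2.CHAIN_APPROX_NONE)
        c=max(cs,key=cv2.contourArea)
        if cv2.contourArea(c)<30: continue
        m=mom(cv2.moments and r_img(r,c))
        dd=np.hypot(*(m[:2]-near))
        if dd<12 and (best is None or dd<best[0]): best=(dd,m,d["conf"],int(r.sum()))
    return best
def r_img(r,c):
    o=np.zeros_like(r);cv2.drawContours(o,[c],-1,1,-1);return o
def pose3(X,m,z0=0):
    c,s=np.cos(X[2]),np.sin(X[2]);return np.c_[m[:,0]*c-m[:,1]*s+X[0],m[:,0]*s+m[:,1]*c+X[1],m[:,2]+z0]
def hull(f,X,m,z0=0):return cv2.convexHull(proj(f,pose3(X,m,z0)).astype(np.float32))
def fit(fs,l,nears,z0=0,yaw0=(0,.8,1.57,2.4)):
    O=[obs(f,l,n) if n is not None else None for f,n in zip(fs,nears)];m=M[l]
    rd=l in("polish_tin","cream_jar","wide_dish","small_dish");k=2 if rd else 4
    U=[(f,o) for f,o in zip(fs,O) if o]
    if not U: return None
    def res(X):return np.concatenate([(mom(hull(f,X,m,z0))-o[1])[:k] for f,o in U])
    i=0;x0=ray(U[0][0],U[0][1][1][:2],z0+.02)
    b=min((least_squares(res,np.r_[x0,y],x_scale=[.01,.01,.1],diff_step=1e-3) for y in ([0] if rd else yaw0)),key=lambda s:s.cost)
    return np.round(b.x,4),np.round(b.fun,1),[(o[2],o[3],int(cv2.contourArea(hull(f,b.x,m,z0)))) for f,o in U]
E
python3 - <<'E'
from h import *
fs=[bot.grab_frame(n) for n in("top","side")]
N={"shine_brush":((231,204),(249,181)),"daub_brush":((177,215),(228,160)),"polish_tin":((378,206),(296,284)),"cream_jar":((121,200),(231,137)),
"long_tray":((275,131),(335,197)),"short_tray":((325,211),(272,244)),"wide_dish":((180,132),(301,152)),"small_dish":((228,133),(317,175)),
"glasses_case":((325,135),(355,223)),"shoe_horn":((274,200),(265,208))}
for l,n in N.items(): print(l,fit(fs,l,n))
print("tin2",fit(fs,"polish_tin",((372,166),(344,266))))
f=fs[0]["pixels"][100:290,100:400,::-1];cv2.imwrite("pics/crop.png",cv2.resize(f,(780,494),interpolation=cv2.INTER_CUBIC))
E
```

```text
shine_brush (array([0.4514, 0.0647, 2.9593]), array([ 0.1, -0.2,  0. ,  0.1, -0.3, -0.2,  0.6,  0.1]), [(0.66, 629, 674), (0.91, 776, 817)])
daub_brush (array([0.4223, 0.2181, 2.586 ]), array([ 0.3, -0.6, -0.1,  0.3, -0.7, -0.4,  1.1,  1. ]), [(0.63, 302, 310), (0.86, 329, 337)])
polish_tin (array([ 0.4468, -0.3786, -0.0042]), array([ 0.2, -0.1, -0.1, -0.2]), [(0.69, 417, 429), (0.61, 755, 744)])
cream_jar (array([ 0.4593,  0.3831, -1.6568]), array([-0.1, -0.7, -0.7,  0.6]), [(0.84, 285, 278), (0.77, 234, 230)])
long_tray (array([ 0.6702, -0.071 ,  2.9477]), array([-0.3,  0.3, -0.1, -0. ,  0.3,  0.3, -0.4,  0.1]), [(0.58, 1254, 1216), (0.7, 872, 950)])
short_tray (array([ 0.4315, -0.2243, -0.571 ]), array([-0.1, -0.3, -0.1, -0.1, -0.2,  0.2,  0.5,  0.3]), [(0.9, 692, 693), (0.91, 742, 801)])
wide_dish (array([0.6662, 0.2213, 0.4383]), array([-0.2,  0.1,  0.2,  0.5]), [(0.86, 812, 828), (0.59, 353, 394)])
small_dish (array([ 0.669 ,  0.0726, -4.4977]), array([-0.2, -0.1, -0.1,  0.4]), [(0.88, 522, 554), (0.54, 337, 344)])
glasses_case (array([ 0.6573, -0.2241,  0.007 ]), array([ 0.5, -0.4,  0.5, -0.8, -0.5, -0.4, -2.1, -0.2]), [(0.59, 928, 1071), (0.7, 1187, 1501)])
shoe_horn (array([ 0.4618, -0.0694, -0.0568]), array([ 0.6, -0.5,  0.9,  0.1, -0.6, -0.7, -0.9,  0.4]), [(0.6, 452, 630), (0.65, 370, 618)])
tin2 (array([  0.5672,  -0.3648, -10.0358]), array([ 0.6, -0.3, -0.3, -0.5]), [(0.94, 442, 424), (0.56, 676, 685)])
```

View pics/crop.png

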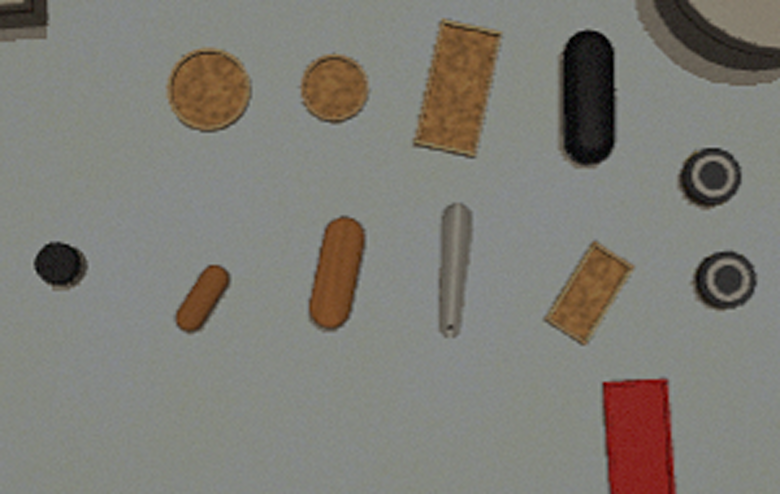

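The two cameras agree within 0.7 px on position. The tin at (378,206) is 0.586 m from the base and the other is 0.674 m, so it is the one meant. The crop shows the brushes and their matching trays almost parallel. Now the move to the large brush.

```bash
cat >> h.py <<'E'
from scipy.spatial.transform import Rotation as Ro
def go(x,y,z,yaw=None):
    s=bot.observe();R=Ro.from_euler("xyz",s["tool_rot"]);d=R.inv().apply(np.r_[x,y,z]-s["position"])
    t=0 if yaw is None else -np.degrees((yaw-s["tool_rot"][2]+np.pi/2)%np.pi-np.pi/2)
    print("t",round(s["clock"],2),"pos",s["position"].round(4),"rot",s["tool_rot"].round(3),"F",s["force"].round(1),"w",round(s["grip_width"],4),"shift",d.round(4),"tw",round(t,2),"q",s["qpos"].round(2))
E
python3 - <<'E'
from h import *
go(.4514,.0647,.15,-.182)
f=bot.grab_frame("side")
# cabinet: front-bottom right corner & top above it (full px, from the 1.5x view)
for n,b,t in(("right",(302/1.5,203/1.5),(300/1.5,108/1.5)),("left",(228/1.5,208/1.5),(222/1.5,123/1.5))):
    p=ray(f,b,0);print(n,p,[(z,proj(f,np.array([[*p,z]]))[0].round(0)) for z in(.1,.15,.2,.25)],t)
E
```

```text
t 2.3 pos [0.2306 0.5809 0.2313] rot [-3.142  0.     2.764] F [-0.2 -0.7 -0.9] w 0.0851 shift [-0.3957 -0.3983  0.0813] tw -11.22 q [-1.26  0.52 -0.04  1.6   0.02  1.02 -0.11]
right [0.36809243 0.47797447] [(0.1, array([199., 110.])), (0.15, array([198.,  97.])), (0.2, array([197.,  84.])), (0.25, array([196.,  70.]))] (200.0, 72.0)
left [0.18661693 0.50592628] [(0.1, array([148., 114.])), (0.15, array([146., 100.])), (0.2, array([144.,  87.])), (0.25, array([142.,  73.]))] (148.0, 82.0)
```

Request:
carry_out(rows=[[[0,0,-0.04,0],[0,0,-0.08,0],[0,0,-0.12,0],[-0.028,-0.028,-0.12,-1],[-0.056,-0.056,-0.12,-2],[-0.084,-0.084,-0.12,-3],[-0.112,-0.112,-0.12,-4],[-0.14,-0.14,-0.12,-5],[-0.168,-0.168,-0.12,-6],[-0.196,-0.196,-0.12,-7],[-0.224,-0.224,-0.12,-8],[-0.252,-0.252,-0.12,-9]]], grip=0.085)

```text
clock: 3.35
position: [0.3722, 0.2518, 0.3516]
tool_rot: [3.141, 0.0, 2.922]
force: [0.6, 0.2, 0.6]
grip_width: 0.0854
finger_force: 0.0
```

```bash
python3 -c "
from h import *
go(.4514,.0647,.12,-.182)"
```

```text
t 3.35 pos [0.3722 0.2518 0.3516] rot [3.141 0.    2.922] F [0.6 0.2 0.6] w 0.0854 shift [-0.1181 -0.1654  0.2315] tw -2.17 q [-0.82  0.11  0.11  1.87 -0.01  1.16  0.64]
```

Request:
carry_out(rows=[[[-0.015,-0.021,0.029,0],[-0.03,-0.041,0.058,-0.5],[-0.044,-0.062,0.087,-1],[-0.059,-0.083,0.116,-1.5],[-0.074,-0.103,0.145,-2],[-0.089,-0.124,0.174,-2.2],[-0.103,-0.145,0.203,-2.2],[-0.118,-0.165,0.231,-2.2],[-0.118,-0.165,0.231,-2.2],[-0.118,-0.165,0.231,-2.2]]])

```text
clock: 4.18
position: [0.4504, 0.0655, 0.1191]
tool_rot: [-3.14, -0.002, 2.957]
force: [-0.5, 0.5, 0.4]
grip_width: 0.0849
finger_force: 0.0
```

```bash
python3 -c "
from h import *
go(.4514,.0647,.012,-.182)
f=bot.grab_frame('side');cv2.imwrite('pics/s1.png',cv2.resize(f['pixels'][100:260,150:370,::-1],(770,560)))"
```

```text
t 4.18 pos [0.4504 0.0655 0.1191] rot [-3.140e+00 -2.000e-03  2.957e+00] F [-0.5  0.5  0.4] w 0.0849 shift [-0.0014 -0.0004  0.1071] tw -0.17 q [-0.41  0.44  0.17  2.14 -0.13  0.57  1.24]
```

View pics/s1.png

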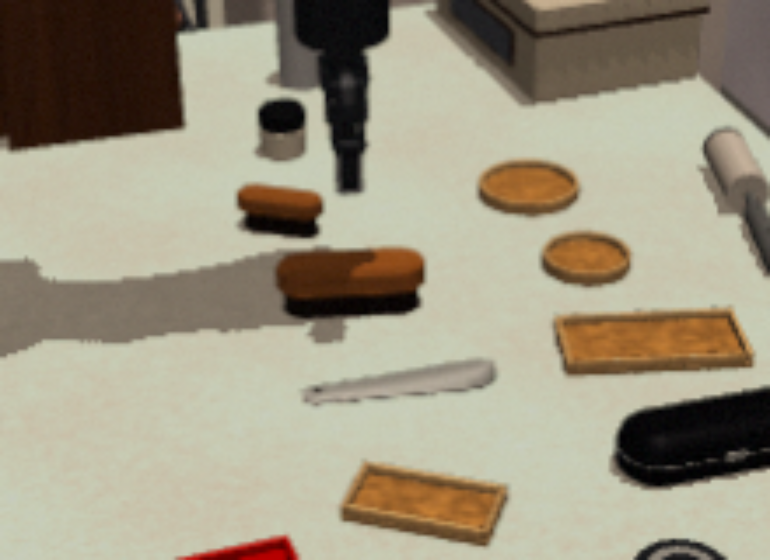

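The open gripper hangs in line above the large brush (about (345,180) in the crop). Descending to grip.

Request:
carry_out(rows=[[[-0.001,0,0.03,0],[-0.001,0,0.06,0],[-0.001,0,0.08,0],[-0.001,0,0.095,0],[-0.001,0,0.102,0],[-0.001,0,0.107,0],[-0.001,0,0.107,0],[-0.001,0,0.107,0]]])

```text
clock: 4.9
position: [0.4523, 0.0672, 0.0142]
tool_rot: [3.141, 0.001, 2.96]
force: [0.4, 0.4, 0.4]
grip_width: 0.0848
finger_force: 0.0
```

Request:
carry_out(rows=[[[0,0,0,0],[0,0,0,0],[0,0,0,0],[0,0,0,0],[0,0,0,0],[0,0,0,0],[0,0,0,0],[0,0,0,0],[0,0,0,0],[0,0,0,0]]], grip=0.03, grip_force=40)

```text
clock: 5.73
position: [0.4521, 0.0667, 0.0139]
tool_rot: [3.141, 0.001, 2.959]
force: [-1.9, -0.5, 11.7]
grip_width: 0.0472
finger_force: 39.3
```

```bash
python3 -c "
from h import *
go(.6702,-.071,.12,-.194)"
```

```text
t 5.73 pos [0.4521 0.0667 0.0139] rot [3.141e+00 1.000e-03 2.959e+00] F [-1.9 -0.5 11.7] w 0.0472 shift [-0.2395 -0.0957 -0.106 ] tw 0.64 q [-0.35  0.66  0.09  2.18 -0.19  0.31  1.29]
```

Request:
carry_out(rows=[[[0,0,-0.02,0],[0,0,-0.05,0],[0,0,-0.08,0],[0,0,-0.106,0],[-0.03,-0.012,-0.106,0],[-0.06,-0.024,-0.106,0],[-0.09,-0.036,-0.106,0],[-0.12,-0.048,-0.106,0],[-0.15,-0.06,-0.106,0],[-0.18,-0.072,-0.106,0],[-0.21,-0.084,-0.106,0.6],[-0.24,-0.096,-0.106,0.6]]])

```text
clock: 6.73
position: [0.6714, -0.0722, 0.1194]
tool_rot: [3.142, -0.0, 2.948]
force: [0.3, 0.8, -1.6]
grip_width: 0.0474
finger_force: 43.1
```

Request:
carry_out(rows=[[[0,0,0,0],[0,0,0,0],[0,0,0,0]]])

```text
clock: 6.98
position: [0.6697, -0.0709, 0.119]
tool_rot: [3.141, -0.001, 2.949]
force: [-0.2, 0.3, -1.1]
grip_width: 0.0476
finger_force: 43.0
```

```bash
python3 -c "
from h import *
go(.6702,-.071,.03,-.194)
s=bot.observe()
fs=[bot.grab_frame(n) for n in('top','side')]
p=s['position'];print([proj(f,p[None]+[0,0,.01])[0] for f in fs])
n=[proj(f,p[None]+[0,0,.01])[0] for f in fs]
print(fit(fs,'shine_brush',(n[0],n[1]),p[2]-.014))
print(fit(fs[1:],'shine_brush',(n[1],),p[2]-.014))
cv2.imwrite('pics/s2.png',cv2.resize(fs[1]['pixels'][100:260,230:450,::-1],(770,560)))"
```

```text
t 6.98 pos [ 0.6697 -0.0709  0.119 ] rot [ 3.141e+00 -1.000e-03  2.949e+00] F [-0.2  0.3 -1.1] w 0.0476 shift [-0.0006  0.      0.089 ] tw 0.07 q [-0.09  0.73  0.18  1.56 -0.15  0.87  1.52]
[array([277.67572988, 124.2706145 ]), array([337.91235953, 159.03521453])]
(array([ 0.6641, -0.0728, -0.2565]), array([-0. , -0. , -1.2,  0.2]), [(0.93, 722, 973)])
(array([ 0.6641, -0.0728, -0.2565]), array([-0. , -0. , -1.2,  0.2]), [(0.93, 722, 973)])
```

View pics/s2.png

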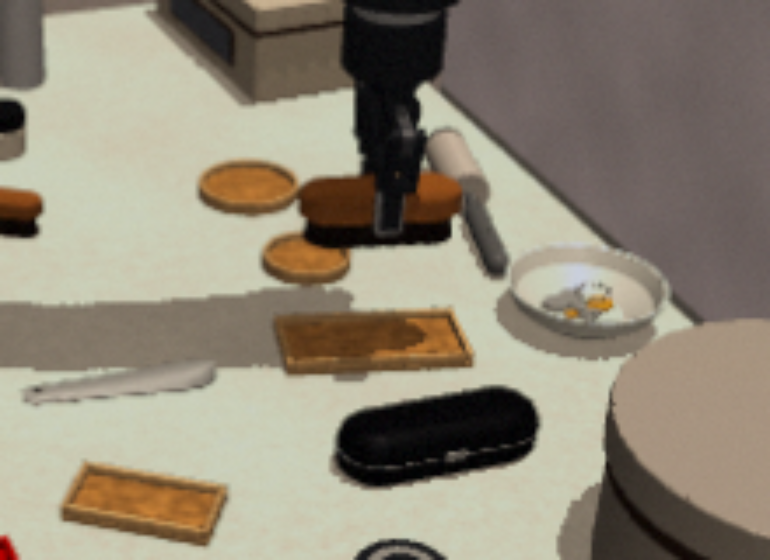

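The brush hangs level at (381,210) in the crop, with the tray below it at (375,340). The fit's few-mm bias comes from the finger hiding part of the brush. Lowering.

Request:
carry_out(rows=[[[-0.001,0,0.025,0],[-0.001,0,0.05,0],[-0.001,0,0.07,0],[-0.001,0,0.082,0],[-0.001,0,0.089,0],[-0.001,0,0.093,0],[-0.001,0,0.095,0],[-0.001,0,0.097,0],[-0.001,0,0.097,0]]])

```text
clock: 7.98
position: [0.6718, -0.0714, 0.0229]
tool_rot: [3.141, 0.001, 2.949]
force: [-0.8, 0.2, -1.4]
grip_width: 0.0474
finger_force: 43.1
```

Request:
carry_out(rows=[[[0,0,0.001,0],[0,0,0.002,0],[0,0,0.003,0],[0,0,0.003,0],[0,0,0.003,0]]])

```text
clock: 8.4
position: [0.6714, -0.0715, 0.0193]
tool_rot: [-3.142, 0.0, 2.949]
force: [0.7, 0.4, -1.5]
grip_width: 0.0472
finger_force: 43.1
```

Request:
carry_out(rows=[[[0,0,0.0005,0],[0,0,0.001,0],[0,0,0.001,0],[0,0,0.001,0]]])

```text
clock: 8.73
position: [0.6715, -0.0714, 0.0191]
tool_rot: [3.141, 0.0, 2.949]
force: [-5.3, 1.2, 9.9]
grip_width: 0.0473
finger_force: 44.3
```

Request:
carry_out(rows=[[[0,0,0.0005,0],[0,0,0.001,0],[0,0,0.001,0],[0,0,0.001,0]]])

```text
clock: 9.07
position: [0.6715, -0.0715, 0.0189]
tool_rot: [3.141, 0.0, 2.949]
force: [-11.7, 0.7, 25.2]
grip_width: 0.0476
finger_force: 46.2
```

Request:
carry_out(rows=[[[0,0,-0.001,0],[0,0,-0.001,0],[0,0,-0.001,0],[0,0,-0.001,0]]])

```text
clock: 9.4
position: [0.6716, -0.0714, 0.019]
tool_rot: [3.141, 0.0, 2.949]
force: [-4.2, 1.0, 13.0]
grip_width: 0.0477
finger_force: 44.6
```

Request:
carry_out(rows=[[[0,0,0,0],[0,0,0,0],[0,0,0,0],[0,0,0,0],[0,0,0,0],[0,0,0,0],[0,0,0,0],[0,0,0,0],[0,0,0,0],[0,0,0,0]]], grip=0.082)

```text
clock: 10.23
position: [0.6714, -0.0714, 0.0183]
tool_rot: [-3.142, 0.0, 2.949]
force: [0.4, 0.4, -0.9]
grip_width: 0.082
finger_force: 0.0
```

```bash
python3 -c "
from h import *
go(.4223,.2181,.14,-.556)"
```

```text
t 10.23 pos [ 0.6714 -0.0714  0.0183] rot [-3.142  0.     2.949] F [ 0.4  0.4 -0.9] w 0.082 shift [ 0.3     0.2364 -0.1217] tw 20.81 q [-0.07  0.87  0.15  1.59 -0.17  0.7   1.53]
```

Request:
carry_out(rows=[[[0,0,-0.015,0],[0,0,-0.05,0],[0,0,-0.085,0],[0,0,-0.122,0],[0.03,0.024,-0.122,2],[0.06,0.048,-0.122,4],[0.09,0.071,-0.122,6],[0.12,0.095,-0.122,8],[0.15,0.118,-0.122,10],[0.18,0.142,-0.122,12],[0.21,0.166,-0.122,14],[0.24,0.189,-0.122,16]]])

```text
clock: 11.23
position: [0.4709, 0.1613, 0.1414]
tool_rot: [3.14, 0.0, 2.668]
force: [0.6, 0.7, -0.5]
grip_width: 0.0823
finger_force: 0.0
```

```bash
python3 -c "
from h import *
go(.4223,.2181,.12,-.556)
fs=[bot.grab_frame(n) for n in('top','side')]
print(fit(fs,'shine_brush',[proj(f,np.array([[.67,-.071,.03]]))[0] for f in fs],.005))
print(fit(fs,'daub_brush',[proj(f,np.array([[.4223,.2181,.03]]))[0] for f in fs]))
cv2.imwrite('pics/s3.png',cv2.resize(fs[1]['pixels'][100:260,230:450,::-1],(770,560)))"
```

```text
t 11.23 pos [0.4709 0.1613 0.1414] rot [3.14  0.    2.668] F [ 0.6  0.7 -0.5] w 0.0823 shift [0.0692 0.0283 0.0214] tw 4.7 q [-0.65  0.47  0.27  2.03 -0.19  0.67  0.83]
(array([ 0.6708, -0.0722, -0.1915]), array([-0. ,  0. , -0.2, -0.1]), [(0.91, 625, 662)])
(array([0.4233, 0.2177, 2.6264]), array([ 0. ,  0. , -0.2, -0.1]), [(0.65, 291, 339)])
```

View pics/s3.png

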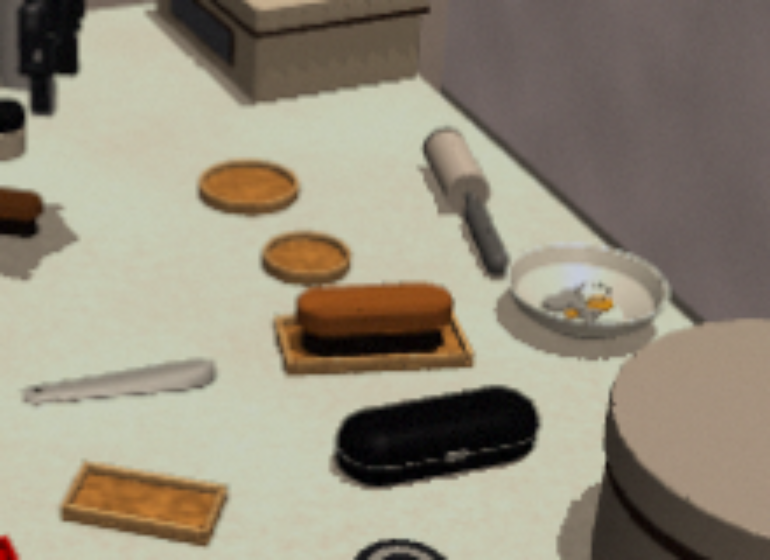

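The large brush lies flat inside the long tray (crop (375,325)). Next the small brush.

Request:
carry_out(rows=[[[0.03,0.012,0.01,2],[0.055,0.022,0.02,4],[0.069,0.028,0.021,4.7],[0.069,0.028,0.021,4.7],[0.069,0.028,0.021,4.7]]])

```text
clock: 11.95
position: [0.4239, 0.2159, 0.1194]
tool_rot: [-3.142, 0.0, 2.587]
force: [-0.2, -0.6, -0.2]
grip_width: 0.0819
finger_force: 0.0
```

```bash
python3 -c "
from h import *
go(.4225,.2181,.012,-.55)
f=bot.grab_frame('top');print(fit([f],'daub_brush',[proj(f,np.array([[.4223,.2181,.03]]))[0]]))"
```

```text
t 11.95 pos [0.4239 0.2159 0.1194] rot [-3.142  0.     2.587] F [-0.2 -0.6 -0.2] w 0.0819 shift [0.0024 0.0011 0.1074] tw -0.24 q [-0.81  0.48  0.27  2.09 -0.22  0.6   0.64]
(array([0.4434, 0.2008, 3.3423]), array([-0.1,  0. , -8.1,  3.2]), [(0.58, 86, 305)])
```

Request:
carry_out(rows=[[[0.002,0.001,0.03,0],[0.002,0.001,0.06,0],[0.002,0.001,0.08,0],[0.002,0.001,0.095,0],[0.002,0.001,0.103,0],[0.002,0.001,0.107,0],[0.002,0.001,0.107,0],[0.002,0.001,0.107,0]]])

```text
clock: 12.72
position: [0.4228, 0.2181, 0.0129]
tool_rot: [3.141, 0.0, 2.587]
force: [0.8, -0.2, 0.7]
grip_width: 0.0818
finger_force: 0.0
```

Request:
carry_out(rows=[[[0,0,0,0],[0,0,0,0],[0,0,0,0],[0,0,0,0],[0,0,0,0],[0,0,0,0],[0,0,0,0],[0,0,0,0],[0,0,0,0],[0,0,0,0],[0,0,0,0]]], grip=0.015, grip_force=30)

```text
clock: 13.63
position: [0.4223, 0.2185, 0.0128]
tool_rot: [3.141, 0.0, 2.587]
force: [-2.0, -0.4, 10.1]
grip_width: 0.0312
finger_force: 29.3
```

```bash
python3 -c "
from h import *
go(.4315,-.2243,.12,-.571)"
```

```text
t 13.63 pos [0.4223 0.2185 0.0128] rot [3.141 0.    2.587] F [-2.  -0.4 10.1] w 0.0312 shift [-0.2408 -0.3716 -0.1074] tw 0.97 q [-0.72  0.68  0.16  2.13 -0.3   0.35  0.7 ]
```

Request:
carry_out(rows=[[[0,0,-0.015,0],[0,0,-0.045,0],[0,0,-0.077,0],[0,0,-0.107,0],[-0.021,-0.032,-0.107,0],[-0.042,-0.064,-0.107,0],[-0.063,-0.097,-0.107,0],[-0.084,-0.129,-0.107,0],[-0.105,-0.161,-0.107,0],[-0.126,-0.194,-0.107,0],[-0.147,-0.226,-0.107,0],[-0.168,-0.258,-0.107,0]]])

```text
clock: 14.63
position: [0.4289, -0.0913, 0.1195]
tool_rot: [3.141, 0.0, 2.588]
force: [1.6, 0.5, -1.5]
grip_width: 0.0315
finger_force: 30.8
```

```bash
python3 -c "
from h import *
go(.4315,-.2243,.12,-.571)"
```

```text
t 14.63 pos [ 0.4289 -0.0913  0.1195] rot [3.141 0.    2.588] F [ 1.6  0.5 -1.5] w 0.0315 shift [-0.0722 -0.1118 -0.0005] tw 0.98 q [-0.14  0.43  0.27  2.18 -0.21  0.55  1.31]
```

Request:
carry_out(rows=[[[-0.021,-0.032,0,0.3],[-0.042,-0.064,0,0.6],[-0.06,-0.093,0,1],[-0.072,-0.112,0,1],[-0.072,-0.112,0,1],[-0.072,-0.112,0,1],[-0.072,-0.112,0,1]]])

```text
clock: 15.22
position: [0.4315, -0.2221, 0.1193]
tool_rot: [3.141, -0.0, 2.57]
force: [-0.1, 0.7, -0.8]
grip_width: 0.0316
finger_force: 30.7
```

```bash
python3 -c "
from h import *
go(.4315,-.2243,.0225,-.571)
s=bot.observe()
fs=[bot.grab_frame(n) for n in('side',)]
p=s['position']
n=[proj(f,p[None]+[0,0,.01])[0] for f in fs]
print(fit(fs,'daub_brush',n,p[2]-.0128))
print(fit([bot.grab_frame('top')],'short_tray',[(325,211)]))"
```

```text
t 15.22 pos [ 0.4315 -0.2221  0.1193] rot [ 3.141 -0.     2.57 ] F [-0.1  0.7 -0.8] w 0.0316 shift [-0.0013 -0.0019  0.0968] tw -0.02 q [ 0.15  0.49  0.26  2.07 -0.22  0.61  1.56]
(array([ 0.4486, -0.2352,  0.9562]), array([-0. , -0.1, -2.4, -4.5]), [(0.93, 338, 472)])
None
```

```bash
python3 -c "
from h import *
go(.4315,-.2243,.0225,-.571)
f=bot.grab_frame('side');cv2.imwrite('pics/s4.png',cv2.resize(f['pixels'][150:290,190:370,::-1],(720,560)))"
```

```text
t 15.42 pos [ 0.4318 -0.2217  0.1194] rot [ 3.141 -0.     2.572] F [-0.   0.2 -1. ] w 0.0317 shift [-0.0012 -0.0024  0.0969] tw 0.06 q [ 0.15  0.49  0.26  2.07 -0.22  0.61  1.56]
```

View pics/s4.png

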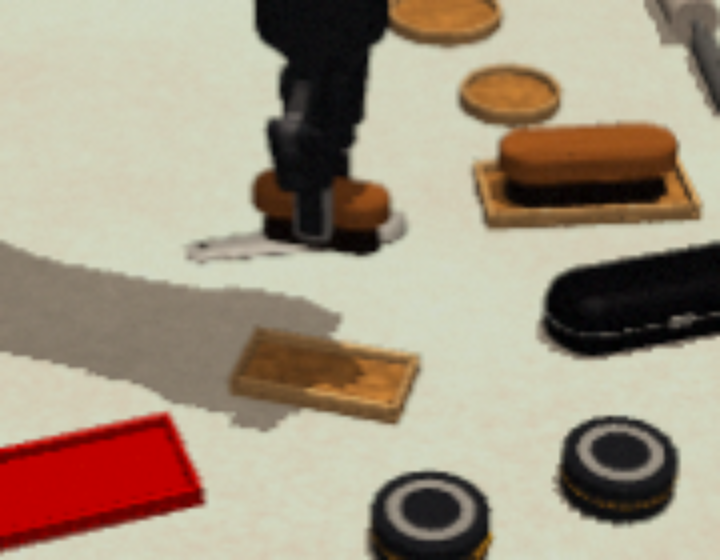

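The small brush is held level at (322,210) in the crop, above the short tray at (325,375). Lowering.

Request:
carry_out(rows=[[[-0.001,-0.001,0.025,0],[-0.001,-0.002,0.05,0],[-0.001,-0.002,0.07,0],[-0.001,-0.002,0.083,0],[-0.001,-0.002,0.09,0],[-0.001,-0.002,0.094,0],[-0.001,-0.002,0.097,0],[-0.001,-0.002,0.097,0],[-0.001,-0.002,0.097,0]]])

```text
clock: 16.22
position: [0.4317, -0.2249, 0.0229]
tool_rot: [3.141, 0.001, 2.57]
force: [-0.1, -0.0, 0.3]
grip_width: 0.0314
finger_force: 30.8
```

Request:
carry_out(rows=[[[0,0,0.001,0],[0,0,0.002,0],[0,0,0.003,0],[0,0,0.003,0],[0,0,0.003,0]]])

```text
clock: 16.63
position: [0.4313, -0.2249, 0.0193]
tool_rot: [-3.142, -0.0, 2.57]
force: [-0.6, 0.3, -0.1]
grip_width: 0.0315
finger_force: 30.8
```

Request:
carry_out(rows=[[[0,0,0.0005,0],[0,0,0.001,0],[0,0,0.001,0],[0,0,0.001,0]]])

```text
clock: 16.97
position: [0.4313, -0.2248, 0.0183]
tool_rot: [-3.142, -0.0, 2.57]
force: [-0.0, -0.5, -0.7]
grip_width: 0.0314
finger_force: 30.8
```

Request:
carry_out(rows=[[[0,0,0.0005,0],[0,0,0.001,0],[0,0,0.001,0],[0,0,0.001,0]]])

```text
clock: 17.3
position: [0.4314, -0.2249, 0.0178]
tool_rot: [3.141, 0.0, 2.57]
force: [-3.2, 2.6, 14.0]
grip_width: 0.0314
finger_force: 32.6
```

Request:
carry_out(rows=[[[0,0,0,0],[0,0,0,0],[0,0,0,0],[0,0,0,0],[0,0,0,0],[0,0,0,0],[0,0,0,0],[0,0,0,0],[0,0,0,0],[0,0,0,0]]], grip=0.085)

```text
clock: 18.13
position: [0.4313, -0.2248, 0.0173]
tool_rot: [-3.142, -0.0, 2.57]
force: [-0.8, 0.2, 0.1]
grip_width: 0.0847
finger_force: 0.0
```

```bash
python3 -c "
from h import *
go(.4468,-.3786,.12)"
```

```text
t 18.13 pos [ 0.4313 -0.2248  0.0173] rot [-3.142 -0.     2.57 ] F [-0.8  0.2  0.1] w 0.0847 shift [-0.0962 -0.1209 -0.1027] tw 0 q [ 0.23  0.68  0.17  2.1  -0.29  0.38  1.63]
```

Request:
carry_out(rows=[[[0,0,-0.015,0],[0,0,-0.045,0],[0,0,-0.075,0],[0,0,-0.103,0],[-0.024,-0.03,-0.103,0],[-0.048,-0.06,-0.103,0],[-0.072,-0.09,-0.103,0],[-0.09,-0.113,-0.103,0],[-0.096,-0.121,-0.103,0],[-0.096,-0.121,-0.103,0],[-0.096,-0.121,-0.103,0],[-0.096,-0.121,-0.103,0]]])

```text
clock: 19.13
position: [0.4467, -0.3772, 0.1201]
tool_rot: [3.141, -0.001, 2.571]
force: [0.2, 0.0, 0.3]
grip_width: 0.085
finger_force: 0.0
```

```bash
python3 -c "
from h import *
fs=[bot.grab_frame(n) for n in('top','side')]
go(.4468,-.3786,.004)
print(fit(fs,'polish_tin',[proj(f,np.array([[.4468,-.3786,.015]]))[0] for f in fs]))
print(fit(fs,'daub_brush',[proj(f,np.array([[.4315,-.2243,.03]]))[0] for f in fs],.005))
print(fit(fs,'short_tray',((325,211),(272,244))))
f=fs[1];cv2.imwrite('pics/s5.png',cv2.resize(f['pixels'][190:330,230:410,::-1],(720,560)))"
```

```text
t 19.23 pos [ 0.4469 -0.3772  0.1203] rot [ 3.141 -0.     2.572] F [0.2 0.3 0.2] w 0.0847 shift [-0.0007 -0.0013  0.1163] tw 0 q [ 0.42  0.62  0.26  1.81 -0.22  0.74  1.8 ]
(array([ 0.4447, -0.3773, -6.2596]), array([ 0.6, -1.1, -0.9, -0.3]), [(0.63, 316, 429), (0.77, 701, 743)])
(array([ 0.4287, -0.2248, -0.5992]), array([ 0. ,  0.2,  0.7, -0.5,  0.1, -0.1,  1.6, -0.8]), [(0.67, 305, 304), (0.95, 491, 597)])
(array([ 0.426 , -0.2224, -0.5618]), array([ 2.4,  2.3,  3.1,  0.8,  1.4, -4. , -1.7, -4.7]), [(0.6, 315, 694), (0.87, 344, 800)])
```

View pics/s5.png

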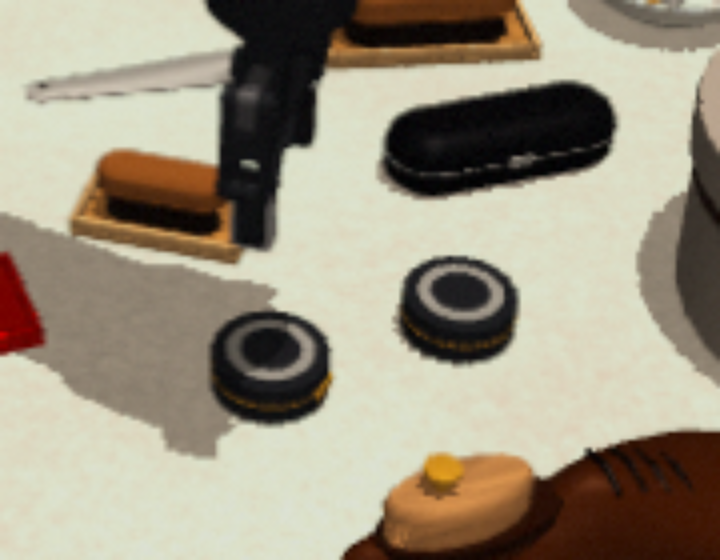

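The small brush sits in its tray (165,200), and the tin is at (270,365) under the gripper. Descending on the tin.

Request:
carry_out(rows=[[[-0.001,-0.001,0.03,0],[-0.001,-0.001,0.06,0],[-0.001,-0.001,0.08,0],[-0.001,-0.001,0.095,0],[-0.001,-0.001,0.105,0],[-0.001,-0.001,0.111,0],[-0.001,-0.001,0.115,0],[-0.001,-0.001,0.115,0],[-0.001,-0.001,0.115,0]]])

```text
clock: 20.28
position: [0.4473, -0.3802, 0.006]
tool_rot: [-3.142, 0.001, 2.57]
force: [-1.3, -0.5, -0.3]
grip_width: 0.0855
finger_force: 0.0
```

Request:
carry_out(rows=[[[0,0,0,0],[0,0,0,0],[0,0,0,0],[0,0,0,0],[0,0,0,0],[0,0,0,0],[0,0,0,0],[0,0,0,0],[0,0,0,0]]], grip=0.05, grip_force=40)

```text
clock: 21.03
position: [0.4473, -0.3802, 0.0063]
tool_rot: [3.142, 0.001, 2.57]
force: [-1.5, 2.6, 9.3]
grip_width: 0.0646
finger_force: 41.8
```

```bash
python3 -c "
from h import *
go(.6662,.2213,.14)"
```

```text
t 21.03 pos [ 0.4473 -0.3802  0.0063] rot [3.142e+00 1.000e-03 2.570e+00] F [-1.5  2.6  9.3] w 0.0646 shift [ 0.1411  0.6243 -0.1339] tw 0 q [ 0.47  0.79  0.19  1.84 -0.27  0.53  1.84]
```

Request:
carry_out(rows=[[[0,0,-0.015,0],[0,0,-0.05,0],[0,0,-0.09,0],[0,0,-0.13,0],[0.0085,0.0377,-0.13,0],[0.017,0.0755,-0.13,0],[0.0255,0.113,-0.13,0],[0.034,0.151,-0.13,0],[0.0425,0.188,-0.13,0],[0.051,0.226,-0.13,0],[0.0595,0.264,-0.13,0],[0.068,0.302,-0.13,0]]])

```text
clock: 22.03
position: [0.5535, -0.0872, 0.1359]
tool_rot: [3.141, 0.001, 2.57]
force: [1.4, 0.1, -1.2]
grip_width: 0.0648
finger_force: 45.6
```

```bash
python3 -c "
from h import *
go(.6662,.2213,.12)"
```

```text
t 22.03 pos [ 0.5535 -0.0872  0.1359] rot [3.141e+00 1.000e-03 2.570e+00] F [ 1.4  0.1 -1.2] w 0.0648 shift [0.0721 0.3204 0.016 ] tw 0 q [-0.15  0.56  0.28  1.87 -0.22  0.74  1.25]
```

Request:
carry_out(rows=[[[0.008,0.036,0,0],[0.016,0.073,0,0],[0.0245,0.109,0,0],[0.033,0.145,0,0],[0.041,0.182,0,0],[0.049,0.218,0,0],[0.057,0.254,0,0],[0.065,0.29,0.008,0],[0.072,0.32,0.016,0],[0.072,0.32,0.016,0],[0.072,0.32,0.016,0]]])

```text
clock: 22.95
position: [0.6651, 0.221, 0.1186]
tool_rot: [-3.141, -0.001, 2.573]
force: [-0.5, -0.3, -1.1]
grip_width: 0.0644
finger_force: 45.4
```

```bash
python3 -c "
from h import *
go(.6662,.2213,.015)
f=bot.grab_frame('side');cv2.imwrite('pics/s6.png',cv2.resize(f['pixels'][70:210,210:390,::-1],(720,560)))
fs=[f];p=bot.observe()['position'];print(fit(fs,'polish_tin',[proj(f,p[None]+[0,0,.01])[0]],p[2]-.0062))"
```

```text
t 22.95 pos [0.6651 0.221  0.1186] rot [-3.141e+00 -1.000e-03  2.573e+00] F [-0.5 -0.3 -1.1] w 0.0644 shift [-0.0008  0.0009  0.1036] tw 0 q [-0.57  0.78  0.29  1.48 -0.25  0.92  0.79]
(array([ 0.6651,  0.2109, -0.0688]), array([-0.,  0.]), [(0.45, 167, 284)])
```

View pics/s6.png

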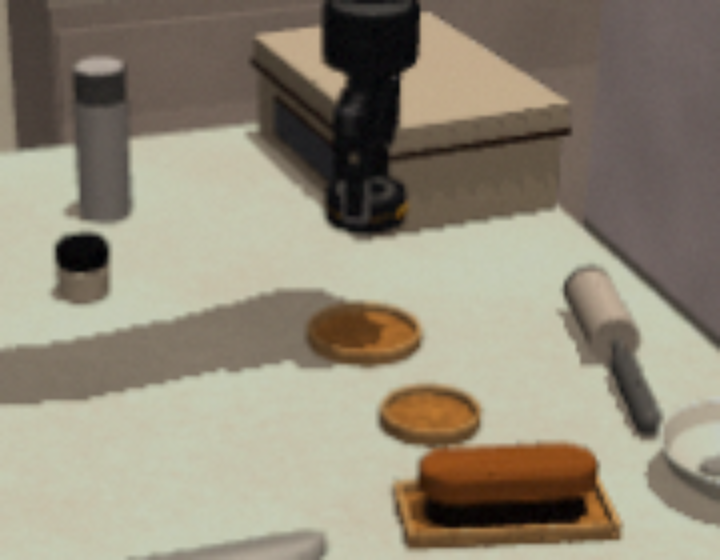

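The tin is held level at (368,205) in the crop, above the wide dish at (365,330). Lowering.

Request:
carry_out(rows=[[[-0.001,0.001,0.025,0],[-0.001,0.001,0.05,0],[-0.001,0.001,0.07,0],[-0.001,0.001,0.085,0],[-0.001,0.001,0.094,0],[-0.001,0.001,0.1,0],[-0.001,0.001,0.103,0],[-0.001,0.001,0.103,0],[-0.001,0.001,0.103,0]]])

```text
clock: 23.8
position: [0.6675, 0.2193, 0.0172]
tool_rot: [3.141, 0.001, 2.57]
force: [-0.1, 0.7, -0.9]
grip_width: 0.0643
finger_force: 45.4
```

Request:
carry_out(rows=[[[0,0,0.001,0],[0,0,0.002,0],[0,0,0.003,0],[0,0,0.003,0],[0,0,0.003,0]]])

```text
clock: 24.22
position: [0.667, 0.2193, 0.0134]
tool_rot: [3.142, -0.0, 2.57]
force: [0.3, -0.3, -1.5]
grip_width: 0.0645
finger_force: 45.4
```

Request:
carry_out(rows=[[[0,0,0.0005,0],[0,0,0.001,0],[0,0,0.001,0],[0,0,0.001,0]]])

```text
clock: 24.55
position: [0.667, 0.2192, 0.0122]
tool_rot: [-3.141, -0.0, 2.57]
force: [-0.1, -0.6, -0.4]
grip_width: 0.0642
finger_force: 45.4
```

Request:
carry_out(rows=[[[0,0,0.0005,0],[0,0,0.001,0],[0,0,0.001,0],[0,0,0.001,0]]])

```text
clock: 24.88
position: [0.6671, 0.2193, 0.0115]
tool_rot: [3.142, 0.0, 2.57]
force: [-0.2, 0.6, 3.2]
grip_width: 0.0645
finger_force: 45.7
```

Request:
carry_out(rows=[[[0,0,0.0005,0],[0,0,0.0005,0],[0,0,0.0005,0]]])

```text
clock: 25.13
position: [0.6671, 0.2193, 0.0114]
tool_rot: [3.141, 0.0, 2.57]
force: [-4.0, -1.3, 9.0]
grip_width: 0.0646
finger_force: 46.6
```

Contact is at the expected height, so release.

Request:
carry_out(rows=[[[0,0,0,0],[0,0,0,0],[0,0,0,0],[0,0,0,0],[0,0,0,0],[0,0,0,0],[0,0,0,0],[0,0,0,0]]], grip=0.085)

```text
clock: 25.8
position: [0.667, 0.2192, 0.0108]
tool_rot: [-3.142, 0.0, 2.57]
force: [-1.2, -0.2, -1.4]
grip_width: 0.0852
finger_force: 0.0
```

```bash
python3 -c "
from h import *
go(.4593,.3831,.14)"
```

```text
t 25.8 pos [0.667  0.2192 0.0108] rot [-3.142  0.     2.57 ] F [-1.2 -0.2 -1.4] w 0.0852 shift [ 0.2634  0.0255 -0.1292] tw 0 q [-0.55  0.92  0.24  1.51 -0.29  0.75  0.82]
```

Request:
carry_out(rows=[[[0,0,-0.01,0],[0,0,-0.04,0],[0,0,-0.08,0],[0,0,-0.12,0],[0.038,0.004,-0.13,0],[0.076,0.008,-0.13,0],[0.114,0.011,-0.13,0],[0.152,0.015,-0.13,0],[0.19,0.018,-0.13,0],[0.228,0.022,-0.13,0],[0.263,0.025,-0.13,0],[0.263,0.025,-0.13,0]]])

```text
clock: 26.8
position: [0.4534, 0.388, 0.1413]
tool_rot: [3.141, -0.004, 2.578]
force: [-0.0, 1.2, 0.3]
grip_width: 0.085
finger_force: 0.0
```

Request:
carry_out(rows=[[[0,0,0,0],[0,0,0,0],[0,0,0,0]]])

```text
clock: 27.05
position: [0.4605, 0.3816, 0.1412]
tool_rot: [3.141, 0.001, 2.568]
force: [0.8, -0.5, -0.0]
grip_width: 0.0851
finger_force: 0.0
```

```bash
python3 -c "
from h import *
fs=[bot.grab_frame(n) for n in('top','side')]
go(.4593,.3831,.016)
print(fit(fs,'cream_jar',[proj(f,np.array([[.4593,.3831,.025]]))[0] for f in fs]))
print(fit(fs,'polish_tin',[proj(f,np.array([[.6662,.2213,.015]]))[0] for f in fs],.005))
print(fit(fs,'wide_dish',[proj(f,np.array([[.6662,.2213,.015]]))[0] for f in fs]))
cv2.imwrite('pics/s7.png',cv2.resize(fs[1]['pixels'][70:210,210:390,::-1],(720,560)))"
```

```text
t 27.15 pos [0.4604 0.3815 0.141 ] rot [3.142 0.    2.568] F [ 0.2 -0.3 -0.6] w 0.0847 shift [0.0018 0.0007 0.125 ] tw 0 q [-1.    0.61  0.31  1.77 -0.24  0.8   0.42]
(array([0.4638, 0.3757, 8.3649]), array([-0.5,  0.7,  1. ,  1.1]), [(0.71, 117, 277), (0.58, 208, 231)])
(array([ 0.6679,  0.2192, -0.0479]), array([-0.1,  0. ,  0.1,  0.2]), [(0.57, 423, 416), (0.76, 267, 273)])
(array([ 0.6643,  0.2182, -0.0049]), array([ 0.6,  0.7,  0.5, -2.1]), [(0.56, 489, 828), (0.67, 173, 396)])
```

View pics/s7.png

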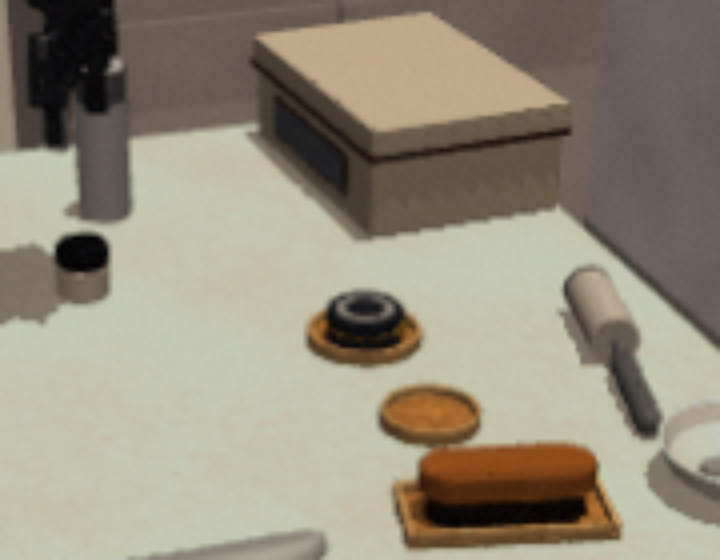

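The tin lies in its dish (365,320), and the jar is unobstructed in the side view at (82,265). Descending on the jar.

Request:
carry_out(rows=[[[0.002,0.001,0.03,0],[0.002,0.001,0.06,0],[0.002,0.001,0.085,0],[0.002,0.001,0.103,0],[0.002,0.001,0.115,0],[0.002,0.001,0.122,0],[0.002,0.001,0.125,0],[0.002,0.001,0.125,0],[0.002,0.001,0.125,0]]])

```text
clock: 28.2
position: [0.4587, 0.3848, 0.0166]
tool_rot: [3.14, 0.0, 2.57]
force: [0.9, -0.9, 0.5]
grip_width: 0.0853
finger_force: 0.0
```

Request:
carry_out(rows=[[[0,0,0,0],[0,0,0,0],[0,0,0,0],[0,0,0,0],[0,0,0,0],[0,0,0,0],[0,0,0,0],[0,0,0,0],[0,0,0,0],[0,0,0,0]]], grip=0.035, grip_force=40)

```text
clock: 29.03
position: [0.4583, 0.3847, 0.0165]
tool_rot: [3.141, -0.0, 2.57]
force: [-1.4, -1.7, 9.5]
grip_width: 0.0472
finger_force: 39.9
```

```bash
python3 -c "
from h import *
go(.669,.0726,.14)"
```

```text
t 29.03 pos [0.4583 0.3847 0.0165] rot [ 3.141 -0.     2.57 ] F [-1.4 -1.7  9.5] w 0.0472 shift [-0.346  -0.1484 -0.1236] tw 0 q [-0.95  0.79  0.23  1.81 -0.31  0.57  0.47]
```

Request:
carry_out(rows=[[[0,0,-0.015,0],[0,0,-0.05,0],[0,0,-0.085,0],[0,0,-0.12,0],[-0.035,-0.015,-0.12,0],[-0.07,-0.03,-0.12,0],[-0.105,-0.045,-0.12,0],[-0.14,-0.06,-0.12,0],[-0.175,-0.075,-0.12,0],[-0.21,-0.09,-0.12,0],[-0.245,-0.105,-0.12,0],[-0.28,-0.12,-0.12,0]]])

```text
clock: 30.03
position: [0.6296, 0.1303, 0.1361]
tool_rot: [3.141, 0.0, 2.57]
force: [0.3, 0.4, -1.1]
grip_width: 0.0466
finger_force: 41.7
```

```bash
python3 -c "
from h import *
go(.669,.0726,.12)"
```

```text
t 30.03 pos [0.6296 0.1303 0.1361] rot [3.141 0.    2.57 ] F [ 0.3  0.4 -1.1] w 0.0466 shift [-0.0644 -0.0272  0.0161] tw 0 q [-0.49  0.68  0.29  1.64 -0.24  0.86  0.91]
```

Request:
carry_out(rows=[[[-0.033,-0.014,0.005,0],[-0.055,-0.023,0.012,0],[-0.064,-0.027,0.016,0],[-0.064,-0.027,0.016,0],[-0.064,-0.027,0.016,0],[-0.064,-0.027,0.016,0]]])

```text
clock: 30.53
position: [0.6675, 0.0764, 0.12]
tool_rot: [3.141, -0.001, 2.572]
force: [-0.9, -0.6, -1.1]
grip_width: 0.0471
finger_force: 41.7
```

```bash
python3 -c "
from h import *
go(.669,.0726,.026)
f=bot.grab_frame('side');cv2.imwrite('pics/s8.png',cv2.resize(f['pixels'][70:210,230:410,::-1],(720,560)))"
```

```text
t 30.53 pos [0.6675 0.0764 0.12  ] rot [ 3.141e+00 -1.000e-03  2.572e+00] F [-0.9 -0.6 -1.1] w 0.0471 shift [-0.0034 -0.0024  0.094 ] tw 0 q [-0.38  0.74  0.28  1.57 -0.25  0.87  1.  ]
```

View pics/s8.png

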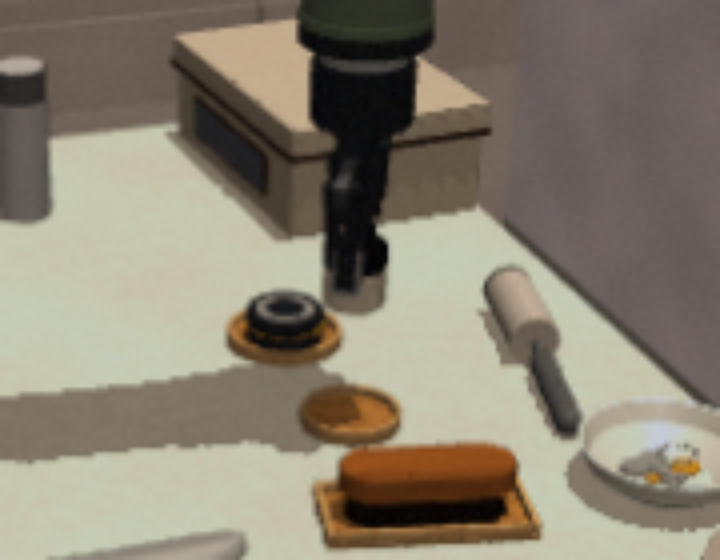

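The jar hangs upright at (357,275), above the small dish at (350,412). Lowering.

Request:
carry_out(rows=[[[-0.002,-0.001,0.025,0],[-0.002,-0.002,0.05,0],[-0.002,-0.002,0.068,0],[-0.002,-0.002,0.08,0],[-0.002,-0.002,0.087,0],[-0.002,-0.002,0.092,0],[-0.002,-0.002,0.094,0],[-0.002,-0.002,0.094,0],[-0.002,-0.002,0.094,0]]])

```text
clock: 31.33
position: [0.6691, 0.0721, 0.0266]
tool_rot: [3.141, 0.001, 2.57]
force: [0.8, -0.4, -0.6]
grip_width: 0.0471
finger_force: 41.7
```

Request:
carry_out(rows=[[[0,0,0.001,0],[0,0,0.002,0],[0,0,0.003,0],[0,0,0.003,0],[0,0,0.003,0]]])

```text
clock: 31.75
position: [0.6686, 0.0719, 0.0228]
tool_rot: [-3.142, 0.0, 2.57]
force: [-0.1, -0.7, -2.7]
grip_width: 0.0467
finger_force: 41.7
```

Request:
carry_out(rows=[[[0,0,0.0005,0],[0,0,0.001,0],[0,0,0.001,0],[0,0,0.001,0]]])

```text
clock: 32.08
position: [0.6686, 0.0719, 0.0218]
tool_rot: [-3.142, 0.0, 2.57]
force: [-0.5, -0.3, -1.3]
grip_width: 0.0471
finger_force: 41.7
```

Request:
carry_out(rows=[[[0,0,0.0005,0],[0,0,0.001,0],[0,0,0.001,0],[0,0,0.001,0]]])

```text
clock: 32.42
position: [0.6687, 0.072, 0.0216]
tool_rot: [3.141, 0.0, 2.57]
force: [-5.1, -0.3, 11.7]
grip_width: 0.0471
finger_force: 43.1
```

Request:
carry_out(rows=[[[0,0,0,0],[0,0,0,0],[0,0,0,0],[0,0,0,0],[0,0,0,0],[0,0,0,0],[0,0,0,0],[0,0,0,0],[0,0,0,0],[0,0,0,0]]], grip=0.085)

```text
clock: 33.25
position: [0.6686, 0.0719, 0.0208]
tool_rot: [-3.142, -0.0, 2.57]
force: [-0.1, 0.1, 0.3]
grip_width: 0.0848
finger_force: 0.0
```

Request:
carry_out(rows=[[[0,0,-0.01,0],[0,0,-0.04,0],[0,0,-0.08,0],[0,0,-0.12,0],[0.01,0.01,-0.15,0],[0.04,0.02,-0.17,0],[0.07,0.03,-0.19,0],[0.1,0.04,-0.2,0],[0.13,0.05,-0.2,0],[0.16,0.07,-0.2,0],[0.18,0.08,-0.2,0],[0.18,0.08,-0.2,0]]])

```text
clock: 34.25
position: [0.5578, 0.2419, 0.2215]
tool_rot: [3.14, -0.002, 2.576]
force: [-0.0, 0.4, -0.5]
grip_width: 0.085
finger_force: 0.0
```

```bash
python3 -c "
from h import *
fs=[bot.grab_frame(n) for n in('top','side')]
for l,x,y in(('shine_brush',.6702,-.071),('daub_brush',.4315,-.2243),('polish_tin',.6662,.2213),('cream_jar',.669,.0726)):
  print(l,fit(fs,l,[proj(f,np.array([[x,y,.025]]))[0] for f in fs],.005))
cv2.imwrite('pics/s9.png',cv2.resize(fs[1]['pixels'][90:310,180:450,::-1],(736,600)))"
```

```text
shine_brush (array([ 0.6692, -0.0706,  2.9339]), array([-0.1, -0.1, -0.5,  0.1, -0. ,  0.2, -0.5,  0.6]), [(0.77, 613, 662), (0.82, 783, 902)])
daub_brush (array([ 0.4301, -0.2256,  2.5508]), array([ 0. ,  0.1,  0.3, -0.1,  0.1, -0. ,  1. , -0.2]), [(0.74, 277, 304), (0.84, 534, 598)])
polish_tin (array([0.6679, 0.2213, 0.0205]), array([-0.,  0.]), [(0.55, 263, 273)])
cream_jar (array([ 0.6689,  0.0704, -0.0259]), array([-0.1, -0.2, -0.2,  0.4]), [(0.68, 236, 257), (0.86, 290, 310)])
```

View pics/s9.png

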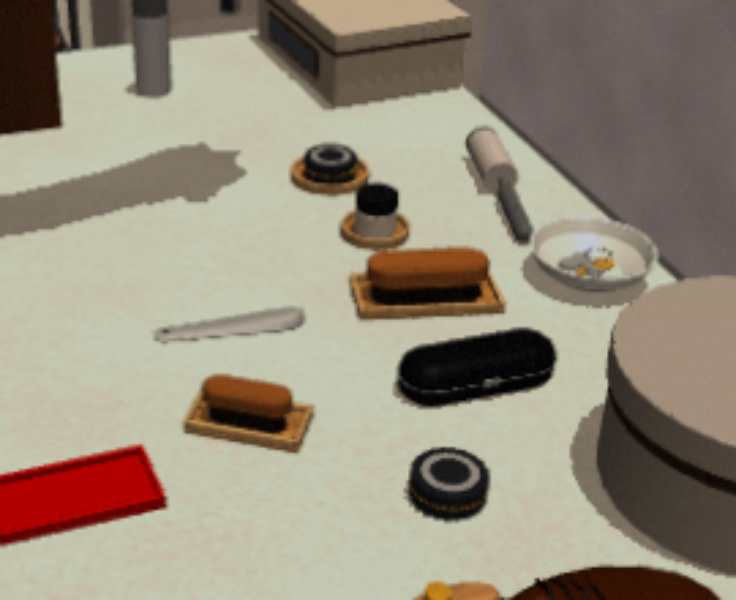

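All four items lie flat in their own trays: tin (330,165), jar (377,215), large brush (428,280) and small brush (247,405). The glasses case and the shoe horn have not moved. Handing in.

```bash
python3 -c "
from workcell import bot
print(bot.job_done())"
```

```text
the job is handed in; nothing more can be done
None
```

I handed in the job at about 34 s: both brushes, the tin and the jar lie flat in their own trays, and the glasses case and shoe horn were left where they lay; no verdict came back.

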